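# Tip up the wet sieve disc and rack it to dry

## Task

The food-mill sieve disc lies flush in the pocket of the blue holder, with nothing to grip it by. Press its free edge down into the well so that it tips up against the pocket wall, take it by the raised edge, and stand it upright in the free slot of the drying rack. Leave the two discs already there in their slots, and the mug and the salt shaker where they are.

Things in the scene. Friction and masses are not known exactly. Their poses are not given: they have to be found in the camera images.
- disc: perforated steel food-mill sieve disc, diameter 110 mm, 8 mm thick, 0.2 kg; origin at its centre, z is its axis (the same on both faces). It starts flat in the holder's pocket, its top flush with the holder's walls (66 mm above the worktop)
- holder: fixed blue press-to-tip holder, 129 (x) by 125 (y) mm, walls 66 mm high; origin on the worktop under its middle, z up. Two side ledges (tops at 58 mm, 56 mm open gap between) run from the -x wall to x = +3 mm and carry the disc; beyond them, to the leaning +x end wall, is an open well over which the disc's +x half hangs. The -x wall is only 40 mm high over its middle 55 mm
- press_point (a point): on the flat disc's top over the well: holder x = +28 mm, y = 0, 66 mm above the worktop; axes as the holder's. Pressed about 27 mm straight down here, the disc tips over the ledge ends and its +x edge slides down to the well's floor
- ledge_end (a point): midway between the ends of the two ledges, level with their tops: holder x = +3 mm, 58 mm up. The flat disc's centre lies 3 to 5 mm on the -x side of it. Once tipped, the disc stays, its foot on the well's floor between here and the end wall, leaning on the ledge ends 50 to 66 degrees from level, its -x edge raised to 95 to 108 mm above the worktop, free on both faces
- wall_foot (a point): foot of the end wall on the well's floor: holder x = +43 mm, 6 mm up; the wall's inner face leans out to x = +59 mm at its top
- rack: fixed drying rack: dark wooden base 180 (x) by 124 (y) by 12 mm with steel wires; origin on the worktop under its middle, z up. Three slots 55 mm apart along x, each between two wire hoops 14 mm apart, 75 mm high, 56 mm wide along y; discs stand in them, axis along the rack's x, on two rails that centre them in y. A green strip on the base marks the free slot
- slot0 (a point): centre of a disc that stands in the slot at rack x = -55 mm, 71 mm above the worktop (the disc's lowest point is then 16 mm, its top 126 mm above the worktop); axes as the rack's
- slot1 (a point): the same for the middle slot, rack x = 0
- slot2 (a point): the same for the slot at rack x = +55 mm
- stored_a: sieve disc of the same size with large holes, standing in one of the slots; origin at its centre, z its axis
- stored_b: sieve disc of the same size with fine holes, standing in another slot; origin at its centre, z its axis
- mug: white mug with dots standing by, 78 x 114 x 93 mm; origin under its middle
- shaker: salt shaker standing by, 44 mm across, 90 mm high; origin under its middle
There are look-alikes about, which are no part of the job. Leave any orange or purple look-alike of the disc alone.

How it is judged:
On the way:
1. the disc is tipped up in the holder: more than 35 degrees from level, its centre still within 60 mm of the holder's middle (angle between disc's own z axis and vertical above 0.61 rad and horizontal distance between disc and holder below 0.06 m and height (world z) of disc below 0.085 m), for 0.1 s.
At the end, for the whole second after the job is handed in: The disc stands at rest in the free slot: its centre within 15 mm of the slot's point and its axis within 15 degrees of the rack's x; both stored discs are within 20 mm of where they stood ((distance between disc and slot0 below 0.015 m or distance between disc and slot1 below 0.015 m or distance between disc and slot2 below 0.015 m) and angle between the z axis of disc and the x axis of rack, either way round below 0.26 rad and linear speed of disc below 0.02 m/s and angular speed of disc below 0.2 rad/s and distance of each of stored_a, stored_b from where it was at the start of the episode below 0.02 m); the robot touches nothing.
It fails at once if a stored disc is knocked out of its place (more than 30 mm) (distance of any of stored_a, stored_b from where it was at the start of the episode above 0.03 m).
It fails at once if the mug or the salt shaker is pushed more than 40 mm (distance of any of mug, shaker from where it was at the start of the episode above 0.04 m).
It also fails if it takes over 48 s, if anything falls off the work surface, if the arm or the gripper's body presses on something with over 40 N, if the wrist force passes 120 N, or if a joint passes its speed limit or range.

## Robot

A 6-joint arm with a two-finger parallel gripper is mounted at the origin on a cart in front of the work surface, level with it; the furniture and walls round the work are solid. World frame = base frame: x ahead of the robot, y to its left, z up, the work surface at z = 0. Lengths are in m, angles in rad, forces in N, time in s.
With the tool pointing down it reaches from about 0.25 to 0.775 m from the base axis. Payload 4 kg.
Tool frame: the origin (TCP) lies midway between the tips of the shut fingers; the grasp point (between the pads) lies grip_point_offset behind it (grip_point_offset is the distance from the TCP to the grasp point, in m); z points along the fingers, y is the line along which they close (so a half turn about z gives the same grasp; the last joint's range is limited). The gripper opens to 94 mm and grips with 3 to 60 N. Pads are 16 mm wide; open, the fingers measure 119 mm over their backs; the gripper's body (75 mm by 177 mm) begins 78 mm behind the grasp point.
Start: joints at [-1.446, 0.087, 1.371, -0, 1.684, -0.103], TCP at [0.124, -0.536, 0.206] pointing down, gripper open.
Joint ranges: [-3.1, 3.1], [-0.76, 2.03], [0.27, 2.55], [-1.08, 4.22], [0.17, 2.65], [-2.57, 2.57]. Speed limits (rad/s): [2.79, 2.79, 3.14, 3.14, 3.14, 3.14].

## Interface

Orientations are given as [roll, pitch, yaw] about the fixed x, y, z axes, in that order (R = Rz(yaw) Ry(pitch) Rx(roll)).
In Python, from bench import * gives the robot as it stands. The module is installed in compiled form; this text tells all that it offers.
- The arm moves only by the tool apply_moves, never from a script. Its argument "commands" is a list of rows, each a list of 7 numbers: the turn, a rotation vector about the world's x, y, z in rad, then the shift along the world's x, y, z in m, then the opening in per cent of the stroke, from 0 (shut) to 100 (fully open). In form: [[ax, ay, az, x, y, z, jaw], ...]. A call has exactly 5 rows; each row is the pose to reach, as a shift and turn from the pose commanded when the call began; what a row does not reach only later rows make up. A row lasts 1/10 s, in which the tool goes at most 50 mm and 8.59 degrees, less where a joint would pass 70% of its speed; a pose out of reach is approached as far as the arm can. A call with a gripper value outside its range is refused whole. The fingers move at their own pace and stop on an object; the grip force is fixed at half the most. Time passes only in rows, so rows that repeat a pose let the fingers close, or fill a call up. It gives the time, the measured TCP pose, the force, the opening and the grip force at its end, in the units of the state.
- get_obs(): the state, without advancing time (a new reading comes with each control period).
- snapshot(name): name is "scene" or "top" or "wrist"; returns a dict with "pixels" (384x512x3 uint8, red, green, blue), "vertical_fov" (degrees; the focal length in pixels is half the picture's height over the tangent of half this angle, whatever the lens; pixels are square), "cx", "cy" (the principal point, pixels), "rvec" (rotation vector, rad) and "tvec" (3), from world to camera coordinates, as OpenCV has them. Camera axes: x right, y down, z forward; pixel columns grow to the right and rows downward; lengths in m; the calibration is good to about 2 mm. A picture is of the moment at which its call begins. There is no depth.
- close_job(): hands the job in; it is judged then, once.
Trained networks look in the newest picture that a camera, given by its name, has taken for a name from the list of things; names that differ only in an ending like _2 or _b are one class to them, and where a whole thing is asked for, a point or a joint stands for the part that bears it (a point fixed in the world has none). Each returns a list of dicts, best first, with "score" (0 to 1); they miss things now and then, are a little off and sometimes report something else, mostly with a low value. They report only what shows in the picture. A call takes as long as a camera call. They do not tell look-alikes from the thing itself.
- masks_of(camera, query): "mask" (384x512 bool, what is visible of it) and "extent" ([left, top, right, bottom] in pixels, round what is visible of it).
- place_of(camera, query): "pixel" ([column, row] in pixels: a listed point, or the origin of a listed thing).
The state is a dict: "time": time; "joint_positions": joint angles; "qvel": joint speeds; "joint_torque": joint torques, N m; "tool_pos": TCP position; "ee_rot": TCP orientation; "wrist_force": force on the tool from outside, world axes, zero at the start; "wrist_torque": the same for the moment, N m; "width": finger opening in m; "finger_force": force on a finger pad.
Only numpy, scipy, OpenCV 4.12 (cv2) and the standard library are available. Lean on these libraries where they do the work, as an engineer would, in place of code of your own. Each camera call takes 0.05 s, during which the arm holds its last target. There are 200 camera calls.

## Working session

There is one attempt and no reset: what is moved stays moved. The work goes in short steps, Python scripts to look and compute and a tool call to move; the robot and the scene stay as the last step left them, time stands still between calls to the robot, and variables do not carry over. Pictures are saved under pics/ and viewed, at most 10 in all, crops included, and the job is handed in when it is done.

Besides the shell and the picture viewer there is one more tool, called by a JSON object that holds its "fn" and its "kwargs". apply_moves: Moves the arm, as the interface text tells. Its arguments: {"type":"object","properties":{"commands":{"type":"array"}},"required":["commands"]}

```bash
mkdir -p pics
cat > h.py <<'E'
from bench import *
import numpy as np, cv2
def cam(n):
    s=snapshot(n); f=192/np.tan(np.radians(s["vertical_fov"])/2)
    K=np.array([[f,0,s["cx"]],[0,f,s["cy"]],[0,0,1]]); R=cv2.Rodrigues(np.array(s["rvec"],float))[0]
    return s["pixels"],K,R,np.array(s["tvec"],float)
def ray(c,px,z):
    _,K,R,t=c; d=R.T@np.linalg.solve(K,[px[0],px[1],1]); o=-R.T@t
    return o+d*(z-o[2])/d[2]
def proj(c,p):
    _,K,R,t=c; q=K@(R@np.array(p)+t); return q[:2]/q[2]
E
python3 - <<'E'
from h import *
for n in ["scene","top"]:
    c=cam(n); cv2.imwrite(f"pics/{n}0.png",c[0][:,:,::-1])
    print(n,"campos",-c[2].T@c[3])
    for q,z in [("disc",.062),("holder",0),("press_point",.066),("ledge_end",.058),("wall_foot",.006),("rack",0),("slot0",.071),("slot1",.071),("slot2",.071),("stored_a",.071),("mug",0),("shaker",0)]:
        for r in place_of(n,q)[:4]: print(q,round(r["score"],2),np.round(r["pixel"]),np.round(ray(c,r["pixel"],z),3))
s=get_obs();print(s)
E
```

```text
scene campos [-0.49606862  0.81378444  0.76078482]
disc 0.93 [141. 251.] [0.442 0.605 0.062]
disc 0.87 [246. 200.] [0.527 0.157 0.062]
disc 0.72 [287. 205.] [0.4   0.047 0.062]
holder 0.96 [245. 214.] [0.521 0.163 0.   ]
press_point 0.95 [237. 200.] [0.536 0.19  0.066]
ledge_end 0.61 [236. 208.] [0.5   0.218 0.058]
ledge_end 0.59 [245. 202.] [0.52  0.162 0.058]
wall_foot 0.7 [238. 208.] [0.564 0.168 0.006]
rack 0.81 [314. 190.] [ 0.52  -0.208  0.   ]
slot0 0.56 [320. 183.] [ 0.453 -0.174  0.071]
slot0 0.56 [316. 174.] [ 0.531 -0.222  0.071]
slot0 0.5 [311. 168.] [ 0.589 -0.248  0.071]
slot1 0.56 [320. 183.] [ 0.453 -0.174  0.071]
slot1 0.56 [316. 174.] [ 0.531 -0.222  0.071]
slot1 0.5 [311. 168.] [ 0.589 -0.248  0.071]
slot2 0.56 [320. 183.] [ 0.453 -0.174  0.071]
slot2 0.56 [316. 174.] [ 0.531 -0.222  0.071]
slot2 0.5 [311. 168.] [ 0.589 -0.248  0.071]
stored_a 0.81 [311. 167.] [ 0.6   -0.254  0.071]
stored_a 0.65 [318. 183.] [ 0.462 -0.168  0.071]
mug 0.57 [188. 231.] [0.542 0.404 0.   ]
shaker 0.27 [319. 180.] [ 0.58  -0.293  0.   ]
top campos [0.26550452 0.13152787 1.32392347]
di
[... 1020 characters left out ...]
joint_positions': array([-1.44609423e+00,  8.72047397e-02,  1.37070677e+00, -3.26185078e-05,
        1.68359891e+00, -1.03073801e-01]), 'qvel': array([ 2.53209428e-04, -4.65315591e-04, -6.12294725e-05,  2.00378097e-03,
        1.14480384e-03,  1.13281961e-03]), 'joint_torque': array([ 1.13795700e-04, -3.40042341e+01, -3.02592766e+01,  7.17167649e-02,
        2.36628338e-02, -1.01762959e-05]), 'tool_pos': array([ 0.1241966 , -0.53580966,  0.20549985]), 'ee_rot': array([3.14151419e+00, 4.06999245e-05, 2.27772225e-01]), 'wrist_force': array([ 0.10913062,  0.2443848 , -0.45064209]), 'wrist_torque': array([ 0.01434932, -0.01956718, -0.04067908]), 'finger_force': 0.0, 'width': 0.09378446119566118}
```

Run:
```python
import cv2
a=cv2.imread("pics/top0.png")[130:260,90:440]
cv2.imwrite("pics/topc.png",cv2.resize(a,None,fx=2.28,fy=2.28,interpolation=2))
```

```text
(no output)
```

View pics/topc.png

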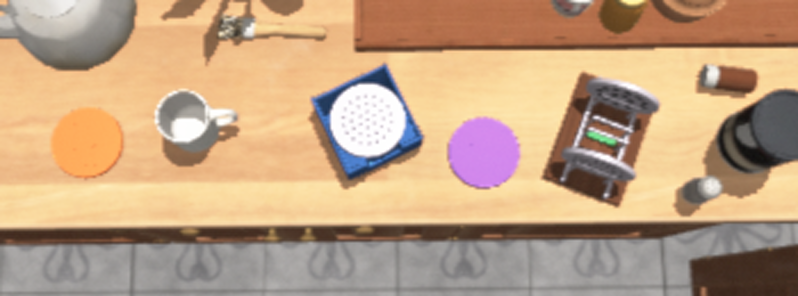

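View pics/scene0.png

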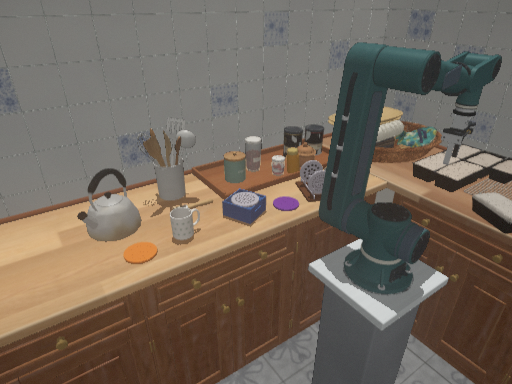

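Top view: three look-alikes. They are the white perforated disc in the blue holder (252,180), an orange plain disc (127,194) and a purple one (302,196). I choose the one in the holder. The rack's green strip marks the middle slot (354,190). I'm moving above the holder for a close crop.

{"fn": "apply_moves", "kwargs": {"commands": [[0, 0, 0.09, 0.019, 0.034, 0.01, 0], [0, 0, 0.18, 0.038, 0.068, 0.02, 0], [0, 0, 0.27, 0.057, 0.102, 0.03, 0], [0, 0, 0.36, 0.076, 0.136, 0.04, 0], [0, 0, 0.45, 0.095, 0.17, 0.05, 0]]}}

```text
time: 1.8
tool_pos: [0.2197, -0.3644, 0.256]
ee_rot: [3.141, -0.0, 0.681]
wrist_force: [0.8, -0.3, 0.1]
width: 0.0576
finger_force: 0.0
```

{"fn": "apply_moves", "kwargs": {"commands": [[0, 0, 0.09, 0.019, 0.034, 0.01, 0], [0, 0, 0.18, 0.038, 0.068, 0.02, 0], [0, 0, 0.27, 0.057, 0.102, 0.03, 0], [0, 0, 0.36, 0.076, 0.136, 0.04, 0], [0, 0, 0.45, 0.095, 0.17, 0.05, 0]]}}

```text
time: 2.3
tool_pos: [0.3146, -0.1943, 0.3062]
ee_rot: [3.14, 0.0, 1.131]
wrist_force: [1.1, -0.8, 0.4]
width: 0.0176
finger_force: 0.0
```

{"fn": "apply_moves", "kwargs": {"commands": [[0, 0, 0.09, 0.019, 0.034, 0, 0], [0, 0, 0.18, 0.038, 0.068, 0, 0], [0, 0, 0.27, 0.057, 0.102, 0, 0], [0, 0, 0.36, 0.076, 0.136, 0, 0], [0, 0, 0.45, 0.095, 0.17, 0, 0]]}}

```text
time: 2.8
tool_pos: [0.4097, -0.0242, 0.3058]
ee_rot: [3.141, 0.0, 1.582]
wrist_force: [0.4, -0.4, -0.5]
width: 0.0001
finger_force: 0.0
```

{"fn": "apply_moves", "kwargs": {"commands": [[0, 0, 0.09, 0.019, 0.034, 0, 0], [0, 0, 0.18, 0.038, 0.068, 0, 0], [0, 0, 0.27, 0.057, 0.102, 0, 0], [0, 0, 0.36, 0.076, 0.136, 0, 0], [0, 0, 0.45, 0.095, 0.17, 0, 0]]}}

```text
time: 3.3
tool_pos: [0.5047, 0.1458, 0.3056]
ee_rot: [3.141, 0.0, 2.032]
wrist_force: [-0.0, -1.2, 0.2]
width: 0.001
finger_force: 0.0
```

Run:
```python
from h import *
c=cam("wrist"); cv2.imwrite("pics/w1.png",c[0][:,:,::-1]); 
print("campos",-c[2].T@c[3],"axis",c[2][2])
for q,z in [("disc",.062),("holder",0),("press_point",.066),("ledge_end",.058),("wall_foot",.006)]:
    for r in place_of("wrist",q)[:2]: print(q,round(r["score"],2),np.round(r["pixel"]),np.round(ray(c,r["pixel"],z),3))
s=get_obs();print({k:s[k] for k in("time","tool_pos","ee_rot","joint_positions","width")})
try: print(grip_point_offset)
except Exception as e: print(e)
```

```text
campos [0.47507298 0.20719326 0.48468271] axis [ 0.10417408 -0.20994949 -0.97214658]
disc 0.88 [204. 239.] [0.48  0.012 0.062]
disc 0.74 [269. 177.] [0.531 0.156 0.062]
press_point 0.54 [150. 323.] [ 0.459 -0.18   0.066]
{'time': 3.6, 'tool_pos': array([0.50390172, 0.14337338, 0.30576477]), 'ee_rot': array([3.14154851e+00, 5.02457125e-04, 2.02633965e+00]), 'joint_positions': array([ 1.69270413e-01,  3.10112286e-02,  1.23284895e+00, -4.92534670e-04,
        1.87754820e+00, -2.86421695e-01]), 'width': 3.90936597977636e-05}
0.0188
```

View pics/w1.png

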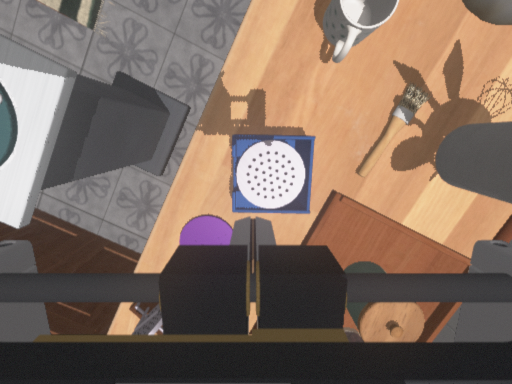

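The chosen disc is the white perforated one in the blue holder at (270,175). It is almost square to the tool, with the purple look-alike at (207,238). Next I measure by colour.

Run:
```python
from h import *
c=cam("wrist"); im=c[0]
hsv=cv2.cvtColor(im,cv2.COLOR_RGB2HSV)
b=cv2.inRange(hsv,(105,110,30),(125,255,255)); b[:110]=0;b[217:]=0;b[:,:225]=0;b[:,325:]=0
w=cv2.inRange(hsv,(0,0,150),(179,60,255)); w[:130]=0;w[215:]=0;w[:,:230]=0;w[:,318:]=0
p=np.argwhere(b)[:,::-1]; P=np.array([ray(c,q,.066)[:2] for q in p])
r=cv2.minAreaRect((P*1000).astype(np.float32)); print("holder rect",r, len(p)); print(cv2.boxPoints(r))
cs=max(cv2.findContours(w,0,1)[0],key=cv2.contourArea)[:,0]; D=np.array([ray(c,q,.066)[:2] for q in cs])
print("disc",cv2.minEnclosingCircle((D*1000).astype(np.float32)), cv2.fitEllipse((D*1000).astype(np.float32)))
a=cv2.resize(im[120:225,220:330],None,fx=5,fy=5,interpolation=2);cv2.imwrite("pics/w1c.png",a[:,:,::-1])
```

```text
holder rect ((532.253173828125, 161.33074951171875), (124.36774444580078, 120.32732391357422), 25.167455673217773) 628
[[450.387   189.33836]
 [501.558    80.43385]
 [614.1194  133.32314]
 [562.94836 242.22765]]
disc ((530.048828125, 159.71148681640625), 55.3147087097168) ((530.3663330078125, 159.20428466796875), (107.5277328491211, 108.90702819824219), 128.75473022460938)
```

View pics/w1c.png

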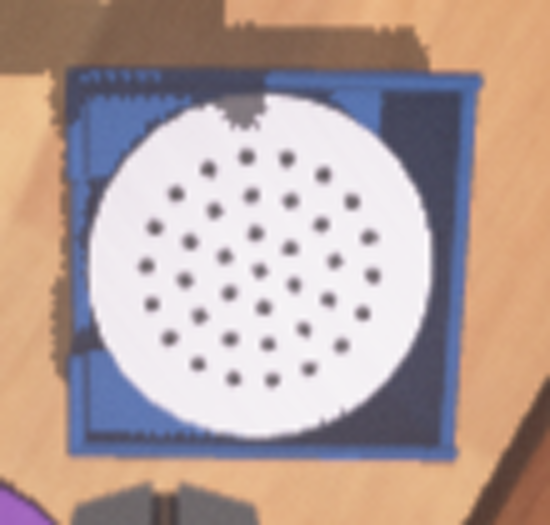

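The open well is on the right (holder +x = tool y) and the holder yaw is about 0.44. The disc measures 108 mm across, as it should, with its centre at (0.530, 0.160). That puts the press point at about (0.557, 0.172).

{"fn": "apply_moves", "kwargs": {"commands": [[0, 0, -0.01, 0.02, 0.01, -0.03, 0], [0, 0, -0.016, 0.04, 0.02, -0.07, 0], [0, 0, -0.016, 0.053, 0.028, -0.115, 0], [0, 0, -0.016, 0.053, 0.028, -0.16, 0], [0, 0, -0.016, 0.053, 0.028, -0.2, 0]]}}

```text
time: 4.15
tool_pos: [0.5568, 0.1708, 0.1037]
ee_rot: [-3.141, 0.0, 2.01]
wrist_force: [-0.1, -0.5, 0.1]
width: 0.0003
finger_force: 0.0
```

{"fn": "apply_moves", "kwargs": {"commands": [[0, 0, 0, 0, 0, -0.012, 0], [0, 0, 0, 0, 0, -0.024, 0], [0, 0, 0, 0, 0, -0.034, 0], [0, 0, 0, 0, 0, -0.042, 0], [0, 0, 0, 0, 0, -0.048, 0]]}}

```text
time: 4.65
tool_pos: [0.5584, 0.1723, 0.0588]
ee_rot: [3.138, 0.001, 2.012]
wrist_force: [-0.6, -0.5, 1.1]
width: 0.0003
finger_force: 0.2
```

{"fn": "apply_moves", "kwargs": {"commands": [[0, 0, 0, 0, 0, -0.005, 0], [0, 0, 0, 0, 0, -0.01, 0], [0, 0, 0, 0, 0, -0.014, 0], [0, 0, 0, 0, 0, -0.018, 0], [0, 0, 0, 0, 0, -0.019, 0]]}}

```text
time: 5.15
tool_pos: [0.5587, 0.1727, 0.0398]
ee_rot: [3.138, 0.001, 2.012]
wrist_force: [1.5, 0.9, 5.2]
width: 0.0005
finger_force: 2.2
```

Run:
```python
from h import *
c=cam("wrist"); cv2.imwrite("pics/w2.png",c[0][:,:,::-1])
print("campos",-c[2].T@c[3],"axis",c[2][2])
```

```text
campos [0.5296524  0.23446511 0.21880113] axis [ 0.10301016 -0.21077765 -0.9720914 ]
```

View pics/w2.png

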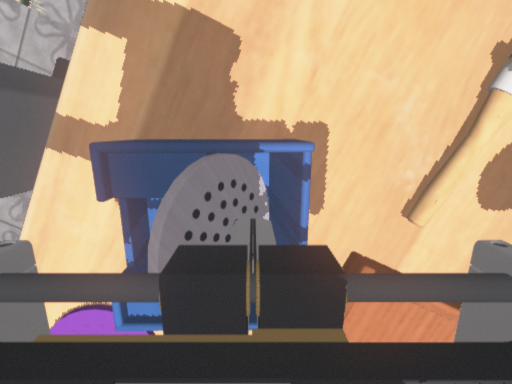

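The disc is tipped up. Now I raise the tool and look.

{"fn": "apply_moves", "kwargs": {"commands": [[0, 0, 0, 0, 0, 0.02, 0], [0, 0, 0, 0, 0, 0.06, 0], [0, 0, 0, -0.01, 0, 0.11, 60], [0, 0, 0, -0.03, -0.01, 0.155, 60], [0, 0, 0, -0.06, -0.02, 0.19, 60]]}}

```text
time: 5.7
tool_pos: [0.4972, 0.1519, 0.2306]
ee_rot: [3.141, 0.001, 2.012]
wrist_force: [0.1, 0.4, 1.0]
width: 0.0214
finger_force: 0.0
```

Run:
```python
from h import *
c=cam("wrist"); im=c[0].copy()
m=masks_of("wrist","disc")
for r in m: print(r["score"],r["extent"])
H=np.array([.5315,.1605,0]);h=.439;u=np.array([np.cos(h),np.sin(h),0]);v=np.array([-np.sin(h),np.cos(h),0]);Z=np.array([0,0,1.])
def outline(th):
    d=-np.cos(th)*u+np.sin(th)*Z; n=np.sin(th)*u+np.cos(th)*Z
    f=H+(.003+.052/np.tan(th))*u+.006*Z; pts=[]
    for k in(0,.008):
        C=f+d*.055+n*k
        pts+=[proj(c,C+.055*(np.cos(a)*d+np.sin(a)*v)) for a in np.linspace(0,2*np.pi,90)]
    return np.array(pts)
for th,col in((50,(255,0,0)),(58,(0,255,0)),(66,(255,255,0))):
    q=outline(np.radians(th)); print(th,q.min(0),q.max(0))
    for x,y in q:
        if 0<=x<512 and 0<=y<384: im[int(y),int(x)]=col
q=outline(1.0); x0=max(int(q[:,0].min())-40,0)
y0=max(int(q[:,1].min())-40,0)
cv2.imwrite("pics/w3.png",cv2.resize(im[y0:y0+170,x0:x0+220],None,fx=3.5,fy=3.5,interpolation=0)[:,:,::-1]);print(x0,y0)
s=get_obs();print(s["time"],s["tool_pos"],s["ee_rot"],s["width"])
```

```text
0.96 [261.0, 148.5, 304.5, 224.7]
0.83 [179.0, 231.7, 236.3, 272.4]
50 [260.53007106 146.92535465] [309.57099552 227.42729051]
58 [261.81596663 147.09828177] [302.57381529 228.7055587 ]
66 [265.61056833 147.24129315] [296.70358959 229.68288767]
221 107
5.8 [0.49748715 0.15203826 0.2361625 ] [3.13029409 0.00321821 2.01166486] 0.028525141528319337
```

View pics/w3.png

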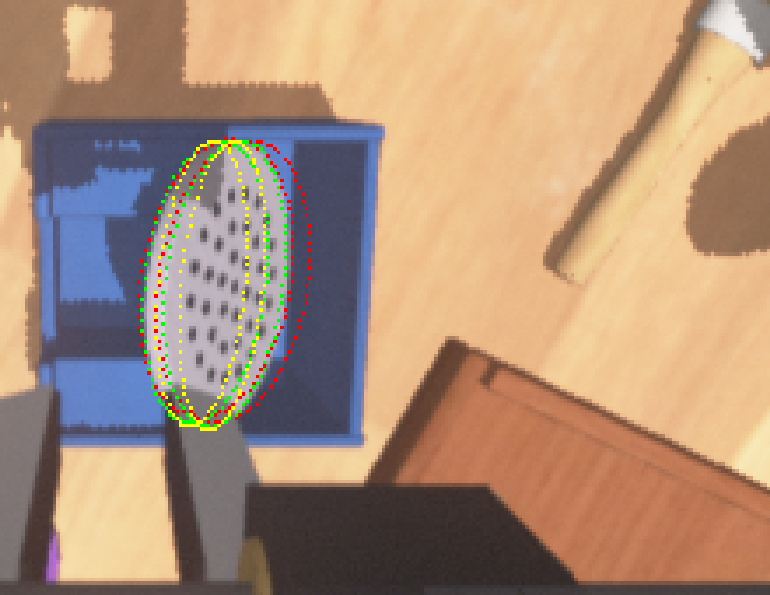

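The model outline fits at a lean of about 57° and the disc stays put, with its raised edge at roughly 262–304 px. Next I tilt the tool 33° into the disc's plane at a pre-grasp 80 mm back.

{"fn": "apply_moves", "kwargs": {"commands": [[0.049, -0.104, 0, -0.001, -0.002, -0.015, 43], [0.098, -0.208, 0, -0.002, -0.004, -0.035, 43], [0.147, -0.313, 0, -0.004, -0.007, -0.055, 43], [0.196, -0.417, 0, -0.005, -0.009, -0.075, 43], [0.245, -0.521, 0, -0.006, -0.0105, -0.0895, 43]]}}

```text
time: 6.3
tool_pos: [0.4899, 0.1415, 0.1363]
ee_rot: [2.564, 0.0, 2.011]
wrist_force: [0.3, 0.0, -0.1]
width: 0.0402
finger_force: 0.0
```

{"fn": "apply_moves", "kwargs": {"commands": [[0, 0, 0, 0, 0, 0, 43], [0, 0, 0, 0, 0, 0, 43], [0, 0, 0, 0, 0, 0, 43], [0, 0, 0, 0, 0, 0, 43], [0, 0, 0, 0, 0, 0, 43]]}}

```text
time: 6.8
tool_pos: [0.4937, 0.1422, 0.1424]
ee_rot: [2.562, 0.003, 2.012]
wrist_force: [0.6, -0.0, 0.3]
width: 0.0405
finger_force: 0.0
```

Run:
```python
from h import *
from scipy.spatial.transform import Rotation as Ro
s=get_obs();print(s["time"],s["tool_pos"],s["width"]);R=Ro.from_euler("xyz",s["ee_rot"]).as_matrix();print(np.round(R,3))
c=cam("wrist"); cv2.imwrite("pics/w4.png",c[0][:,:,::-1])
```

```text
6.8 [0.49368496 0.14215119 0.14239628] 0.04052054614012021
[[-0.427  0.756  0.496]
 [ 0.904  0.359  0.232]
 [-0.003  0.548 -0.837]]
```

View pics/w4.png

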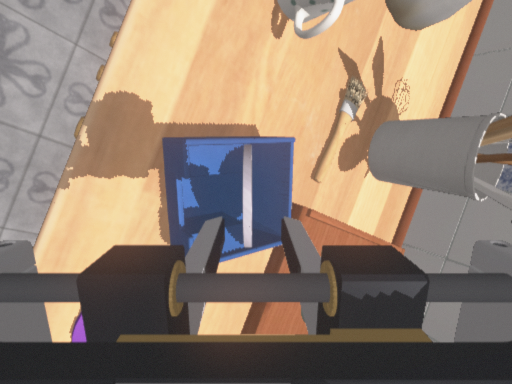

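The disc shows edge-on at column 248, within about 5 px of midway between the fingers. I advance along the disc plane and close.

{"fn": "apply_moves", "kwargs": {"commands": [[0, 0, 0, 0.003, 0.0025, -0.014, 43], [0, 0, 0, 0.012, 0.007, -0.03, 43], [0, 0, 0, 0.022, 0.011, -0.046, 43], [0, 0, 0, 0.031, 0.015, -0.06, 43], [0, 0, 0, 0.037, 0.018, -0.07, 43]]}}

```text
time: 7.35
tool_pos: [0.5291, 0.1601, 0.0686]
ee_rot: [2.566, 0.001, 2.012]
wrist_force: [0.5, 0.5, -0.0]
width: 0.0404
finger_force: 0.0
```

{"fn": "apply_moves", "kwargs": {"commands": [[0, 0, 0, 0, 0, 0, 43], [0, 0, 0, 0, 0, 0, 0], [0, 0, 0, 0, 0, 0, 0], [0, 0, 0, 0, 0, 0, 0], [0, 0, 0, 0, 0, 0, 0]]}}

```text
time: 7.85
tool_pos: [0.5285, 0.1596, 0.0699]
ee_rot: [2.564, 0.001, 2.011]
wrist_force: [0.0, -0.3, 0.3]
width: 0.012
finger_force: 0.0
```

{"fn": "apply_moves", "kwargs": {"commands": [[0, 0, 0, 0, 0, 0, 0], [0, 0, 0, 0, 0, 0, 0], [0, 0, 0, 0, 0, 0, 0], [0, 0, 0, 0, 0, 0, 0], [0, 0, 0, 0, 0, 0, 0]]}}

```text
time: 8.35
tool_pos: [0.5298, 0.1599, 0.071]
ee_rot: [2.562, 0.002, 2.011]
wrist_force: [3.0, 2.8, 4.2]
width: 0.0079
finger_force: 30.0
```

The grip holds (opening 7.9 mm, 30 N). I lift out along the disc plane, turn upright and go over the rack.

{"fn": "apply_moves", "kwargs": {"commands": [[0, 0, 0, -0.012, -0.006, 0.021, 0], [0, 0, 0, -0.03, -0.014, 0.05, 0], [0, 0, 0, -0.05, -0.023, 0.085, 0], [0, 0, 0, -0.05, -0.023, 0.13, 0], [0, 0, 0, -0.05, -0.023, 0.175, 0]]}}

```text
time: 8.85
tool_pos: [0.4745, 0.1358, 0.2402]
ee_rot: [2.576, -0.002, 2.011]
wrist_force: [0.8, 0.1, -2.1]
width: 0.0081
finger_force: 30.0
```

{"fn": "apply_moves", "kwargs": {"commands": [[-0.049, 0.104, 0, 0.004, -0.02, 0.01, 0], [-0.098, 0.208, 0, 0.008, -0.05, 0.02, 0], [-0.147, 0.313, 0, 0.012, -0.09, 0.03, 0], [-0.196, 0.417, 0, 0.016, -0.13, 0.03, 0], [-0.245, 0.521, 0, 0.02, -0.17, 0.03, 0]]}}

```text
time: 9.35
tool_pos: [0.4963, -0.0352, 0.2724]
ee_rot: [-3.131, -0.003, 2.011]
wrist_force: [0.5, 0.1, -2.3]
width: 0.0078
finger_force: 30.0
```

{"fn": "apply_moves", "kwargs": {"commands": [[0, 0, -0.145, 0, -0.045, 0, 0], [0, 0, -0.29, 0, -0.09, 0, 0], [0, 0, -0.435, 0, -0.135, 0, 0], [0, 0, -0.58, 0, -0.18, 0, 0], [0, 0, -0.725, 0, -0.225, 0, 0]]}}

```text
time: 9.85
tool_pos: [0.4958, -0.2594, 0.2707]
ee_rot: [-3.133, -0.002, 1.28]
wrist_force: [0.9, 0.1, -1.4]
width: 0.0078
finger_force: 30.0
```

{"fn": "apply_moves", "kwargs": {"commands": [[0, 0, 0, 0, -0.015, 0, 0], [0, 0, 0, 0, -0.015, 0, 0], [0, 0, 0, 0, -0.015, 0, 0], [0, 0, 0, 0, -0.015, 0, 0], [0, 0, 0, 0, -0.015, 0, 0]]}}

```text
time: 10.35
tool_pos: [0.4983, -0.2716, 0.2743]
ee_rot: [-3.142, -0.0, 1.289]
wrist_force: [-0.1, -0.0, -2.1]
width: 0.0077
finger_force: 30.0
```

Run:
```python
from h import *
c=cam("wrist"); cv2.imwrite("pics/w5.png",c[0][:,:,::-1])
print("campos",-c[2].T@c[3])
for q,z in [("rack",0),("slot1",.071),("stored_a",.071),("disc",.2)]:
    for r in place_of("wrist",q)[:4]: print(q,round(r["score"],2),np.round(r["pixel"]),np.round(ray(c,r["pixel"],z),4))
hsv=cv2.cvtColor(c[0],cv2.COLOR_RGB2HSV); g=cv2.inRange(hsv,(45,90,60),(85,255,255))
for k in cv2.findContours(g,0,1)[0]:
    if cv2.contourArea(k)>15:
        P=np.array([ray(c,q,.012)[:2] for q in k[:,0]]); print("green",cv2.boundingRect(k),cv2.minAreaRect((P*1000).astype(np.float32)))
s=get_obs();print({k:s[k] for k in("time","tool_pos","ee_rot","width","finger_force")})
```

```text
campos [ 0.51753606 -0.20586051  0.45343347]
rack 0.56 [248. 128.] [ 0.5116 -0.1987  0.    ]
slot1 0.86 [204. 124.] [ 0.4561 -0.1768  0.071 ]
slot1 0.86 [242. 129.] [ 0.5045 -0.1978  0.071 ]
slot1 0.69 [282. 130.] [ 0.5576 -0.2153  0.071 ]
stored_a 0.79 [207. 120.] [ 0.4609 -0.1725  0.071 ]
stored_a 0.73 [288. 132.] [ 0.5653 -0.2205  0.071 ]
disc 0.63 [194.  11.] [ 0.4979 -0.0977  0.2   ]
disc 0.57 [256. 222.] [ 0.4962 -0.2914  0.2   ]
green (243, 113, 9, 30) ((509.827880859375, -197.32723999023438), (45.24433135986328, 10.315201759338379), 67.2057113647461)
{'time': 10.6, 'tool_pos': array([ 0.49833858, -0.27269805,  0.27431437]), 'ee_rot': array([3.14109369e+00, 1.44357610e-04, 1.28785016e+00]), 'width': 0.00801212743287008, 'finger_force': 29.998028576374054}
```

View pics/w5.png

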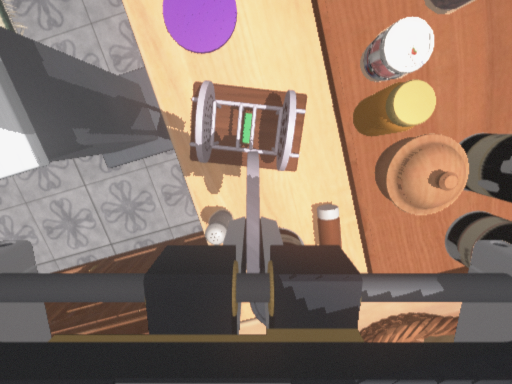

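The disc is held edge-on at column 252. The rack's middle slot is free, with the green strip at (247,128) and a stored disc on either side at (205,122) and (288,130). Next I check the rack's yaw from its base corners.

Run:
```python
from h import *
c=cam("wrist"); P=np.array([ray(c,q,.012)[:2] for q in [(195,82),(307,95),(297,170),(191,158)]])*1000
print(np.round(P),cv2.minAreaRect(P.astype(np.float32)), P.mean(0))
```

```text
[[ 453. -111.]
 [ 615. -177.]
 [ 571. -288.]
 [ 408. -219.]] ((512.1390380859375, -199.0485076904297), (118.35870361328125, 176.95286560058594), 67.57862091064453) [ 511.84193783 -198.71466445]
```

The centre is about (0.511, −0.198) with yaw −0.394, and the 118 × 177 mm base agrees with 124 × 180. I go over the slot and hover just above the hoops.

{"fn": "apply_moves", "kwargs": {"commands": [[0, 0, -0.06, 0.004, 0.025, 0, 0], [0, 0, -0.111, 0.009, 0.055, 0, 0], [0, 0, -0.111, 0.0127, 0.0747, 0, 0], [0, 0, -0.111, 0.0127, 0.0747, -0.02, 0], [0, 0, -0.111, 0.0127, 0.0747, -0.04, 0]]}}

```text
time: 11.15
tool_pos: [0.5116, -0.198, 0.2348]
ee_rot: [3.139, 0.0, 1.177]
wrist_force: [0.2, -0.6, -3.0]
width: 0.0082
finger_force: 30.0
```

{"fn": "apply_moves", "kwargs": {"commands": [[0, 0, 0, 0, 0, -0.02, 0], [0, 0, 0, 0, 0, -0.04, 0], [0, 0, 0, 0, 0, -0.06, 0], [0, 0, 0, 0, 0, -0.06, 0], [0, 0, 0, 0, 0, -0.06, 0]]}}

```text
time: 11.65
tool_pos: [0.5108, -0.1985, 0.1742]
ee_rot: [-3.141, -0.0, 1.176]
wrist_force: [1.2, 0.4, -1.4]
width: 0.0076
finger_force: 30.0
```

Run:
```python
from h import *
c=cam("wrist"); im=c[0]; cv2.imwrite("pics/w6.png",cv2.resize(im[40:290,130:390],None,fx=2.4,fy=2.4,interpolation=2)[:,:,::-1])
s=get_obs();print({k:s[k] for k in("time","tool_pos","ee_rot","width","wrist_force")})
r=-.394;u=np.array([np.cos(r),np.sin(r),0]);v=np.array([-np.sin(r),np.cos(r),0])
for a in(-.007,.007):
  for b in(-.028,.028): print(a,b,np.round(proj(c,np.array([.511,-.198,.073])+a*u+b*v)))
hsv=cv2.cvtColor(im,cv2.COLOR_RGB2HSV); g=cv2.inRange(hsv,(45,90,60),(85,255,255))
print([cv2.boundingRect(k) for k in cv2.findContours(g,0,1)[0] if cv2.contourArea(k)>10])
```

```text
{'time': 11.7, 'tool_pos': array([ 0.51140487, -0.1988475 ,  0.17519917]), 'ee_rot': array([3.13979655e+00, 1.33759763e-04, 1.17584528e+00]), 'width': 0.007821326631046207, 'wrist_force': array([ 0.95132054,  0.1927506 , -2.05185296])}
-0.007 -0.028 [246. 221.]
-0.007 0.028 [246. 170.]
0.007 -0.028 [259. 221.]
0.007 0.028 [259. 170.]
[]
```

View pics/w6.png

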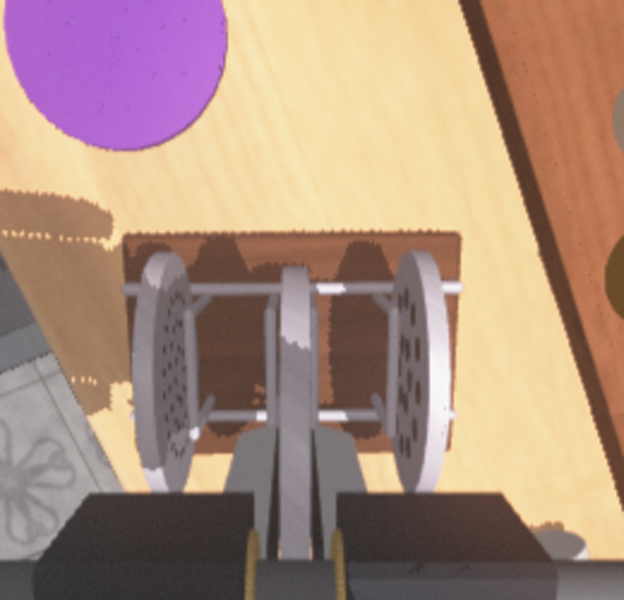

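The disc (column 295 in the crop) sits midway between the two hoops (271 and 314) and parallel to them. I lower it.

{"fn": "apply_moves", "kwargs": {"commands": [[0, 0, 0, -0.0005, 0, -0.015, 0], [0, 0, 0, -0.0005, 0, -0.03, 0], [0, 0, 0, -0.0005, 0, -0.045, 0], [0, 0, 0, -0.0005, 0, -0.058, 0], [0, 0, 0, -0.0005, 0, -0.068, 0]]}}

```text
time: 12.2
tool_pos: [0.5096, -0.1982, 0.1038]
ee_rot: [-3.139, -0.0, 1.176]
wrist_force: [-0.3, 0.1, -1.8]
width: 0.008
finger_force: 30.0
```

{"fn": "apply_moves", "kwargs": {"commands": [[0, 0, 0, 0, 0, -0.003, 0], [0, 0, 0, 0, 0, -0.006, 0], [0, 0, 0, 0, 0, -0.009, 0], [0, 0, 0, 0, 0, -0.011, 0], [0, 0, 0, 0, 0, -0.012, 0]]}}

```text
time: 12.7
tool_pos: [0.5106, -0.1987, 0.0943]
ee_rot: [3.141, 0.0, 1.176]
wrist_force: [0.6, 0.1, -3.1]
width: 0.008
finger_force: 30.0
```

{"fn": "apply_moves", "kwargs": {"commands": [[0, 0, 0, 0, 0, -0.001, 0], [0, 0, 0, 0, 0, -0.002, 0], [0, 0, 0, 0, 0, -0.003, 0], [0, 0, 0, 0, 0, -0.004, 0], [0, 0, 0, 0, 0, -0.004, 0]]}}

```text
time: 13.2
tool_pos: [0.5112, -0.1985, 0.0918]
ee_rot: [3.139, -0.001, 1.176]
wrist_force: [-0.8, 3.0, 5.0]
width: 0.0079
finger_force: 30.0
```

The disc has touched down: vertical force went from −3 to +5 N at TCP 0.092, as expected. I release and rise.

{"fn": "apply_moves", "kwargs": {"commands": [[0, 0, 0, 0, 0, 0, 12], [0, 0, 0, 0, 0, 0, 30], [0, 0, 0, 0, 0, 0, 35], [0, 0, 0, 0, 0, 0, 35], [0, 0, 0, 0, 0, 0, 35]]}}

```text
time: 13.7
tool_pos: [0.5103, -0.1986, 0.0897]
ee_rot: [-3.141, 0.0, 1.176]
wrist_force: [0.2, 0.6, -0.2]
width: 0.0329
finger_force: 0.0
```

{"fn": "apply_moves", "kwargs": {"commands": [[0, 0, 0, 0, 0, 0.02, 35], [0, 0, 0, 0, 0, 0.05, 35], [0, 0, 0, 0, 0, 0.09, 35], [0, 0, 0, 0, -0.02, 0.13, 35], [0, 0, 0, 0, -0.06, 0.15, 35]]}}

```text
time: 14.2
tool_pos: [0.512, -0.2579, 0.2453]
ee_rot: [3.134, 0.0, 1.18]
wrist_force: [0.8, -1.0, 0.1]
width: 0.0329
finger_force: 0.0
```

Run:
```python
from h import *
c=cam("wrist"); im=c[0]; cv2.imwrite("pics/w7.png",cv2.resize(im[40:290,130:390],None,fx=2.4,fy=2.4,interpolation=2)[:,:,::-1])
s=get_obs();print({k:s[k] for k in("time","tool_pos","width","wrist_force")})
for r in place_of("wrist","disc")+place_of("wrist","stored_a"): print(round(r["score"],2),np.round(r["pixel"]),np.round(ray(c,r["pixel"],.071),4))
```

```text
{'time': 14.25, 'tool_pos': array([ 0.5117957 , -0.26591853,  0.24677393]), 'width': 0.03303052456310571, 'wrist_force': array([-0.22288728, -3.83982211,  1.43973176])}
0.83 [168.  24.] [ 0.4945 -0.0428  0.071 ]
0.7 [235. 145.] [ 0.5115 -0.202   0.071 ]
0.97 [274. 141.] [ 0.5609 -0.2171  0.071 ]
0.89 [191. 141.] [ 0.4604 -0.1757  0.071 ]
0.18 [270. 140.] [ 0.5565 -0.2141  0.071 ]
```

View pics/w7.png

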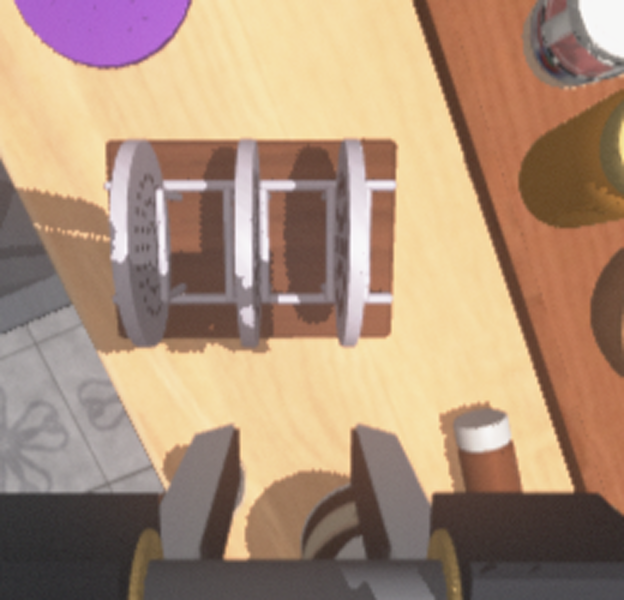

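The disc stands upright in the middle slot at (247,240) in the crop, with both stored discs in place. I settle, clear of everything, and check the force.

{"fn": "apply_moves", "kwargs": {"commands": [[0, 0, 0, 0, 0.01, 0.02, 35], [0, 0, 0, 0, 0.01, 0.03, 35], [0, 0, 0, 0, 0.01, 0.03, 35], [0, 0, 0, 0, 0.01, 0.03, 35], [0, 0, 0, 0, 0.01, 0.03, 35]]}}

```text
time: 14.85
tool_pos: [0.5101, -0.2483, 0.2687]
ee_rot: [-3.14, -0.0, 1.176]
wrist_force: [0.7, -0.2, -0.8]
width: 0.0333
finger_force: 0.0
```

Run:
```python
from h import *
s=get_obs();print(s["wrist_force"],s["tool_pos"])
if np.linalg.norm(s["wrist_force"])<2.5: print(close_job())
```

```text
[ 0.68002563 -0.24962262 -0.79241092] [ 0.51009388 -0.2482908   0.26869305]
the job is handed in; nothing more can be done
None
```

The sieve disc now stands upright in the free middle slot of the rack, both stored discs are still in their slots, and I handed the job in at about 15 s; no verdict was reported back.

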